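Hold open the gate of the tea-ware carrier

ROBOT

A 6-joint arm with a two-finger parallel gripper is mounted at the origin on the work surface. World frame = base frame: x ahead of the robot, y to its left, z up, the work surface at z = 0. Lengths are in m, angles in rad, forces in N, time in s.
With the tool pointing down it reaches from about 0.375 to 0.9 m from the base axis. Payload 3.1 kg.
Tool frame: the origin (TCP) lies at the very end of the fingers, on their centre line; the grasp point (between the pads) lies robot.hold_point_z behind it (robot.hold_point_z is the distance from the TCP to the grasp point, in m); z points along the fingers, y is the line along which they close (so a half turn about z gives the same grasp; the last joint's range is limited). The gripper opens to 87 mm and grips with 3 to 60 N. Pads are 19 mm wide; open, the fingers measure 117 mm over their backs; the gripper's body (75 mm by 190 mm) begins 51 mm behind the grasp point.
Start: joints at [0.998, 0.527, 1.433, -0, 1.181, -0.178], TCP at [0.24, 0.577, 0.223] pointing down, gripper open.
Joint ranges: [-3.08, 3.08], [-0.75, 2.2], [0.22, 2.44], [-1.43, 4.57], [0, 2.65], [-2.85, 2.85]. Speed limits (rad/s): [2.79, 2.79, 3.14, 3.14, 3.14, 3.14].

INTERFACE

Orientations are given as a unit quaternion [x, y, z, w].
In Python, from bench import robot gives the robot as it stands. The module is installed in compiled form; this text tells all that it offers.
- The arm moves only by the tool send_rows, never from a script. Its arguments are lists of equal length, an entry for each row: "delta_rot": the turn, a rotation vector about the tool's x, y, z in rad, a list of three; "linear": the shift along the tool's x, y, z in m, a list of three; "jaw": the opening in per cent of the stroke, from 0 (shut) to 100 (fully open). A call has exactly 5 rows; each row is the pose to reach, as a shift and turn from the pose commanded when the call began, along the tool's axes at that moment; what a row does not reach only later rows make up. A row lasts 1/10 s, in which the tool goes at most 50 mm and 8.59 degrees, less where a joint would pass 70% of its speed; a pose out of reach is approached as far as the arm can. A call with a gripper value outside its range is refused whole. The fingers move at their own pace and stop on an object; "newtons" is the grip in N (left out, the last holds). Time passes only in rows, so rows that repeat a pose let the fingers close, or fill a call up. It gives the time, the measured TCP pose, the force, the opening and the grip force at its end, in the units of the state.
- robot.observe(): the state, without advancing time (a new reading comes with each control period).
- robot.snapshot(name): name is "side" or "top"; returns a dict with "pixels" (480x640x3 uint8, red, green, blue), "z_map" (480x640 float32, m along the optical axis (not along the pixel's ray), 0 where there is no reading), "fx", "fy", "cx", "cy" (pixels), "k1" (the pictures are not rectified: a ray, as slopes to the right and down, at radius r is drawn at 1 + k1 r^2 times it, then the intrinsics apply), "eye" and "orientation" of the camera in the world. Camera axes: x right, y down, z forward; pixel columns grow to the right and rows downward; lengths in m; the calibration is good to about 2 mm. A picture is of the moment at which its call begins.
- robot.job_done(): hands the job in; it is judged then, once.
Trained networks look in the newest picture that a camera, given by its name, has taken for a name from the list of things; names that differ only in an ending like _2 or _b are one class to them, and where a whole thing is asked for, a point or a joint stands for the part that bears it (a point fixed in the world has none). Each returns a list of dicts, best first, with "p" (0 to 1); they miss things now and then, are a little off and sometimes report something else, mostly with a low value. They report only what shows in the picture. A call takes as long as a camera call.
- robot.spot_in(camera, thing): "bbox" ([left, top, right, bottom] in pixels, round what is visible of it).
- robot.silhouettes(camera, thing): "pixels" (480x640 bool, what is visible of it) and "bbox" ([left, top, right, bottom] in pixels, round what is visible of it).
The state is a dict: "clock": time; "qpos": joint angles; "qd": joint speeds; "joint_torque": joint torques, N m; "tcp_pos": TCP position; "ee_rot": TCP orientation; "force": force on the tool from outside, world axes, zero at the start; "ft_torque": the same for the moment, N m; "width": finger opening in m; "grip_force": force on a finger pad.
Only numpy, scipy, OpenCV 4.12 (cv2) and the standard library are available. Lean on these libraries where they do the work, as an engineer would, in place of code of your own. Each camera call takes 0.05 s, during which the arm holds its last target. There are 200 camera calls.

TASK

Open the slatted gate of the bamboo tea-ware carrier for the tea server: squeeze its two roof catches fully together, first the one nearer the hinge and then the one nearer the gate's free edge, then take the gate by its upright peg and swing it past its click stop until it stands square to the carrier's front or wider. The gate springs back, so finish while still holding it there, still and wide open, with the gripper. Leave all the tea ware standing where it is.

Things in the scene. Friction and masses are not known exactly. Their poses are not given: they have to be found in the camera images.
- catch_hinge (a joint): Slide of the pinch catch nearer the gate's hinge, on the carrier's roof: the left (+y) of its two upright steel tabs. Value = travel (m) towards the fixed tab: 0 to 0.002 as found, 0.014 fully squeezed (end stop). About 4 N of friction, no spring: it stays put. Its nose, 29 to 37 mm nearer the front than the tab's middle and within 12 mm of the roof, locks the gate's ear until about 0.010.
- catch_free (a joint): Slide of the pinch catch nearer the gate's free edge, on the carrier's roof: the left (+y) of its two upright steel tabs. Value = travel (m) towards the fixed tab: 0 to 0.002 as found, 0.014 fully squeezed (end stop). About 4 N of friction, no spring: it stays put. Its nose, 29 to 37 mm nearer the front than the tab's middle and within 12 mm of the roof, locks the gate's ear until about 0.010.
- catch_hinge_fixed: The fixed tab, the right (-y) one, of the hinge-side catch. Both tabs are 12 mm thick (y), 20 mm wide (x), 39 mm tall above the roof; over their outer faces the pair is 50 mm open, 36 mm squeezed. The origin is the carrier's origin, with its axes; the tab's middle is at x 50, y -84 mm from it.
- catch_free_fixed: The fixed tab, the right (-y) one, of the free-edge catch. Both tabs are 12 mm thick (y), 20 mm wide (x), 39 mm tall above the roof; over their outer faces the pair is 50 mm open, 36 mm squeezed. The origin is the carrier's origin, with its axes; the tab's middle is at x 50, y 26 mm from it.
- catch_hinge_grip (a point): Fixed point, the carrier's axes: the middle of the hinge-side catch when fully squeezed, midway between the OUTER faces of its two tabs (7 mm to the -y side of their middle when open), 20 mm above the roof, half-way up the tabs. Its y axis is the line of squeezing; 40 mm and more are clear beyond either tab.
- catch_free_grip (a point): Fixed point, the carrier's axes: the middle of the free-edge catch when fully squeezed, midway between the OUTER faces of its two tabs (7 mm to the -y side of their middle when open), 20 mm above the roof, half-way up the tabs. Its y axis is the line of squeezing; 40 mm and more are clear beyond either tab.
- gate (a joint): Slatted bamboo gate across the carrier's front, 195 mm long, upright hinge at its right (-y) end. Value = opening (rad): 0 shut, opens towards the robot, anticlockwise from above, pi/2 square, stop 1.75. A spring pulls it shut (0.09 N m shut, 0.37 square); at 0.5 to 0.7 its foot snaps over a sprung nub on the sill (0.3 N m more). Let go when wide, it falls back to the nub: it does not stay open.
- gate_peg (a point): On the gate, turning with it: point on the axis of the gate's handle, a round upright peg 20 mm across on the gate's top edge that spins freely on its pin, 130 mm from the hinge axis. The point is 185 mm above the desk, the peg's top 208 mm. The gate's top edge is at 128 mm; steel ears on it, 72 and 182 mm from the hinge, reach back over the roof, tops at 160 mm; above that the peg is free all round.
- gate_hinge (a point): Point fixed to the carrier, with its axes: on the gate's upright hinge axis, at the height of the roof (140 mm above the desk).
- carrier: Bamboo tea-ware carrier, fixed to the desk: a box 200 mm deep (x), 250 mm wide (y), roof top 140 mm above the desk, with a 75 mm sill in front. Origin on the desk under the middle of its front edge; x points from the front into the carrier, y to its left seen from the robot, z up.
- teapot_centre (a point): Bystander, loose: dark clay teapot, 92 mm across without spout and handle, 80 mm tall, on the desk to the right of the carrier. The point is on its axis, half-way up (40 mm above its foot). To be left alone.
- cup_table_centre (a point): Bystander, loose: small white porcelain cup, 60 mm across, 45 mm tall, on the desk to the left of the carrier's front. The point is on its axis, half-way up (22.5 mm above its foot). To be left alone.
- cup_roof_centre (a point): Bystander, loose: small white porcelain cup, 60 mm across, 45 mm tall, on the rear half of the carrier's roof. The point is on its axis, half-way up (22.5 mm above its foot). To be left alone.
- lidded_bowl_centre (a point): Bystander, loose: white porcelain bowl with a lid, 88 mm across, 73 mm tall, on the rear half of the carrier's roof. The point is on its axis, half-way up (36.5 mm above its foot). To be left alone.
- vase_centre (a point): Bystander, loose: pale green vase with flowers (flowers reach 230 mm up), body 76 mm across, 120 mm tall, on the left of the desk. The point is on its axis, half-way up (60 mm above its foot). To be left alone.
- pitcher_centre (a point): Bystander, loose: clear handled pitcher, 76 mm across, 85 mm tall, on the left of the desk. The point is on its axis, half-way up (42.5 mm above its foot). To be left alone.
- tool_jar_centre (a point): Bystander, loose: waisted bamboo jar with wooden tea tools (tools reach 195 mm up), 68 mm across, 100 mm tall, on the right of the desk. The point is on its axis, half-way up (50 mm above its foot). To be left alone.

How it is judged:
By the outcome, as a careful person would: the job done as asked, in the order asked, and still so for the second after the job is handed in, while the arm keeps its last pose, push and grip.
It also fails if it takes over 51 s, if anything falls off the work surface, if the arm or the gripper's body presses on something with over 40 N, if the wrist force passes 120 N, or if a joint passes its speed limit or range.

## Working session

There is one attempt and no reset: what is moved stays moved. The work goes in short steps, Python scripts to look and compute and a tool call to move; the robot and the scene stay as the last step left them, time stands still between calls to the robot, and variables do not carry over. Pictures are saved under pics/ and viewed, at most 10 in all, crops included, and the job is handed in when it is done.

Besides the shell and the picture viewer there is one more tool, called after "Request:" in YAML: its name, and indented under it one key for each argument. send_rows: Moves the arm, as the interface text tells. Its arguments: {"type":"object","properties":{"delta_rot":{"type":"array","items":{"type":"array","items":{"type":"number"}}},"linear":{"type":"array","items":{"type":"array","items":{"type":"number"}}},"jaw":{"type":"array","items":{"type":"number"}},"newtons":{"type":"number"}},"required":["delta_rot","linear","jaw"]}

```bash
mkdir -p pics; cat > h.py <<'E'
import numpy as np, cv2
from scipy.spatial.transform import Rotation as R
from bench import robot
def cloud(s):
    K=np.array([[s['fx'],0,s['cx']],[0,s['fy'],s['cy']],[0,0,1]])
    v,u=np.mgrid[0:480,0:640]
    x=(u-s['cx'])/s['fx'];y=(v-s['cy'])/s['fy'];a,b=x.copy(),y.copy()
    for _ in range(8):
        f=1+s['k1']*(a*a+b*b);a,b=x/f,y/f
    z=s['z_map'];P=np.stack([a*z,b*z,z],-1)
    W=P@R.from_quat(s['orientation']).as_matrix().T+s['eye']
    W[z==0]=np.nan
    return W
E
python3 - <<'E'
from h import *
print({k:v for k,v in robot.observe().items()}, robot.hold_point_z)
for n in('top','side'):
    s=robot.snapshot(n);cv2.imwrite(f'pics/{n}0.png',s['pixels'][...,::-1]);np.save(n+'.npy',cloud(s))
    print(n,s['eye'],s['orientation'],s['fx'],s['k1'])
    W=cloud(s)
    for t in('carrier','catch_hinge','catch_free','catch_hinge_fixed','gate_peg','gate','teapot_centre','cup_table_centre','vase_centre','pitcher_centre','tool_jar_centre','cup_roof_centre','lidded_bowl_centre'):
        for d in robot.silhouettes(n,t)[:3]:
            p=W[d['pixels']];p=p[~np.isnan(p[:,0])]
            if len(p):print(t,round(d['p'],2),np.round(d['bbox']),np.round(np.median(p,0),3),np.round(np.percentile(p,2,0),3),np.round(np.percentile(p,98,0),3))
E
```

```text
{'clock': 0.0, 'qpos': array([ 9.97499097e-01,  5.28492143e-01,  1.43389884e+00, -1.03365656e-05,
        1.18137154e+00, -1.78527125e-01]), 'qd': array([ 1.34395632e-03,  1.61222397e-03,  2.31126053e-05,  6.01805546e-04,
       -3.31026384e-04,  3.99129315e-04]), 'joint_torque': array([-1.02297690e-03, -4.40044999e+01, -1.76588130e+01,  6.30819728e-02,
        5.81089477e-02, -1.52281268e-04]), 'tcp_pos': array([0.23996335, 0.57631174, 0.22155677]), 'ee_rot': array([ 1.96103787e-01,  9.80582545e-01, -1.01093062e-03, -3.93856614e-04]), 'force': array([ 0.08288419, -0.26975311, -1.06367424]), 'ft_torque': array([-0.06014314,  0.01048794,  0.00847253]), 'grip_force': 0.0, 'width': 0.08710673231653278} 0.0187
top [ 0.35419414 -0.00417723  1.35927593] [ 0.70682448 -0.70240833  0.05435532 -0.06377452] 518.8402164719357 -0.013404186305622727
carrier 0.68 [276. 130. 394. 267.] [ 0.638 -0.034  0.138] [ 0.527 -0.158  0.007] [0.805 0.101 0.176]
catch_hinge 0.62 [353. 190. 356. 213.] [ 0.654 -0.079  0.153] [ 0.628 -0.086  0.143] [ 0.672 -0.071  0.182]
catch_free 0.65 [ 94. 225. 151. 263.] [0.54
[... 3388 characters left out ...]
67 0.051] [0.348 0.433 0.003] [0.436 0.512 0.088]
tool_jar_centre 0.78 [236. 422. 271. 452.] [ 0.532 -0.509  0.101] [ 0.498 -0.538  0.002] [ 0.558 -0.48   0.194]
tool_jar_centre 0.28 [338.  63. 369. 124.] [0.553 0.465 0.075] [0.516 0.432 0.001] [0.583 0.571 0.234]
cup_roof_centre 0.61 [373. 269. 396. 293.] [ 0.754 -0.063  0.156] [ 0.729 -0.098  0.14 ] [ 0.778 -0.044  0.189]
lidded_bowl_centre 0.74 [367. 223. 402. 250.] [0.726 0.036 0.196] [0.689 0.001 0.185] [0.764 0.079 0.216]
lidded_bowl_centre 0.49 [342.  72. 366. 127.] [0.555 0.464 0.074] [0.521 0.433 0.003] [0.584 0.509 0.234]
lidded_bowl_centre 0.17 [307. 215. 411. 318.] [ 0.664 -0.049  0.139] [ 0.532 -0.159  0.006] [0.815 0.102 0.179]
```

```bash
python3 - <<'E'
from h import *
W=[np.load(n+'.npy') for n in('top','side')]
im=[cv2.imread(f'pics/{n}0.png') for n in('top','side')]
c=np.hstack([cv2.resize(im[0][125:275,265:405],(420,450),interpolation=3),cv2.resize(im[1][210:325,300:420],(420,402),interpolation=3)[:450] if 0 else cv2.resize(im[1][205:330,300:405],(378,450),interpolation=3)])
cv2.imwrite('pics/crop0.png',c)
for n,w in zip(('top','side'),W):
    p=w.reshape(-1,3)
    m=(p[:,2]>.13)&(p[:,2]<.146)&(p[:,0]>.5)&(p[:,0]<.9)&(abs(p[:,1]+.03)<.17)
    q=p[m][:,:2].astype(np.float32);h=cv2.minAreaRect(q);print(n,'roof',h)
    # tab tops
    m=(p[:,2]>.172)&(p[:,2]<.187)&(p[:,0]>.58)&(p[:,0]<.70)&(p[:,1]>-.15)&(p[:,1]<.08)
    q=p[m];q=q[np.argsort(q[:,1])]
    lab=np.r_[0,np.cumsum(np.diff(q[:,1])>.004)]
    for l in range(lab[-1]+1):
        t=q[lab==l];print(len(t),t.mean(0).round(4),t.min(0).round(4),t.max(0).round(4))
    m=(p[:,2]>.198)&(p[:,2]<.215)&(p[:,0]>.55)&(p[:,0]<.66)&(p[:,1]>-.15)&(p[:,1]<.08)
    t=p[m];print('peg',len(t),t.mean(0).round(4),t.min(0).round(4),t.max(0).round(4))
E
```

```text
top roof ((0.6947013735771179, -0.022192612290382385), (0.21905192732810974, 0.250598281621933), 13.090555191040039)
43 [ 0.6725 -0.113   0.1778] [ 0.6627 -0.1201  0.1723] [ 0.682  -0.1058  0.1834]
44 [ 0.6642 -0.0764  0.1781] [ 0.6537 -0.0824  0.1725] [ 0.6746 -0.0704  0.1822]
53 [ 0.6365 -0.0067  0.1778] [ 0.58   -0.0193  0.1721] [ 6.577e-01 -3.000e-04  1.867e-01]
4 [0.6962 0.0081 0.1836] [0.6938 0.0069 0.1826] [0.6983 0.0093 0.1846]
1 [0.6956 0.0139 0.1855] [0.6956 0.0139 0.1855] [0.6956 0.0139 0.1855]
56 [0.6488 0.0299 0.1793] [0.63   0.0186 0.1729] [0.6954 0.042  0.1867]
7 [0.6881 0.0526 0.1859] [0.6835 0.0467 0.1832] [0.6999 0.056  0.187 ]
2 [0.6929 0.0607 0.1859] [0.6879 0.0606 0.1854] [0.6979 0.0608 0.1864]
6 [0.694  0.0681 0.1861] [0.6904 0.0654 0.1853] [0.6974 0.0724 0.1869]
peg 60 [ 0.5888 -0.0109  0.2064] [ 0.5799 -0.0189  0.2004] [ 0.5988 -0.003   0.214 ]
side roof ((0.6972175240516663, -0.01927727460861206), (0.21808317303657532, 0.25288909673690796), 13.303122520446777)
39 [ 0.6766 -0.1108  0.1794] [ 0.6671 -0.118   0.1741] [ 0.6867 -0.1031  0.183 ]
38 [ 0.6682 -0.0753  0.1784] [ 0.6588 -0.0809  0.172 ] [ 0.6767 -0.0671  0.1856]
43 [ 0.6382 -0.0076  0.1779] [ 0.5868 -0.0192  0.1723] [0.6606 0.0011 0.1868]
3 [0.6962 0.0131 0.1852] [0.6952 0.011  0.1846] [0.6977 0.0144 0.1856]
49 [0.6494 0.031  0.1794] [0.6321 0.0228 0.1725] [0.6891 0.0435 0.1866]
1 [0.685  0.0504 0.1795] [0.685  0.0504 0.1795] [0.685  0.0504 0.1795]
1 [0.6923 0.0651 0.1835] [0.6923 0.0651 0.1835] [0.6923 0.0651 0.1835]
1 [0.6962 0.0715 0.1846] [0.6962 0.0715 0.1846] [0.6962 0.0715 0.1846]
peg 46 [ 0.5931 -0.0098  0.2069] [ 0.5844 -0.019   0.1982] [0.6019 0.0008 0.2128]
```

View pics/crop0.png

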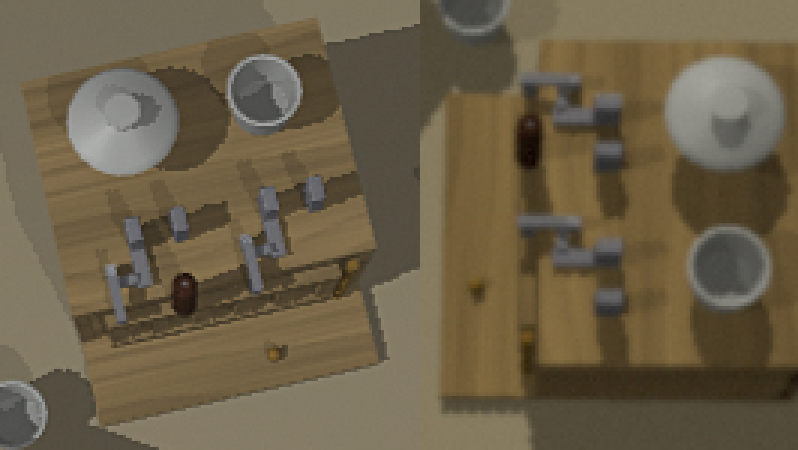

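The crop shows both catches (tabs at about (133,230)/(180,222) and (268,203)/(315,190) in the left panel) and the dark peg at (185,292). The fitted carrier yaw is 13.2° with its origin at (0.607, -0.042), and the tab spacings agree with the sizes given.

Request:
send_rows:
  delta_rot:
    - [0,0,-0.125]
    - [0,0,-0.25]
    - [0,0,-0.375]
    - [0,0,-0.5]
    - [0,0,-0.625]
  linear:
    - [-0.03,-0.02,-0.012]
    - [-0.06,-0.04,-0.024]
    - [-0.09,-0.06,-0.036]
    - [-0.12,-0.08,-0.048]
    - [-0.15,-0.1,-0.06]
  jaw: [100,100,100,100,100]

```text
clock: 1.9
tcp_pos: [0.3409, 0.4257, 0.2831]
ee_rot: [-0.118, 0.993, 0.0, 0.0]
force: [-0.0, 0.6, 0.2]
width: 0.0868
grip_force: 0.0
```

```bash
cat >> h.py <<'E'
C=np.array([.6066,-.0416,0]);T=np.radians(13.2)
RC=R.from_euler('z',T).as_matrix()
def goto(x,y,z,frame=True):
    o=robot.observe();w=C+RC@np.array([x,y,z]) if frame else np.array([x,y,z])
    r=R.from_quat(o['ee_rot']);M=r.as_matrix()
    D=np.c_[-RC[:,0],RC[:,1],[0,0,-1.]]
    print('t',o['clock'],'world',o['tcp_pos'].round(4),'carrier',(RC.T@(o['tcp_pos']-C)).round(4),'lin',(M.T@(w-o['tcp_pos'])).round(4),'rot',(r.inv()*R.from_matrix(D)).as_rotvec().round(4),'F',o['force'].round(1),o['width'],o['grip_force'])
E
python3 -c "
from h import *
goto(.05,-.072,.27)"
```

```text
t 1.9 world [0.3409 0.4257 0.2831] carrier [-0.1519  0.5156  0.2831] lin [-0.1989 -0.5887  0.0131] rot [0.0001 0.0002 0.0052] F [-0.   0.6  0.2] 0.0868420180212428 0.0
```

Request:
send_rows:
  delta_rot:
    - [0,0,0.005]
    - [0,0,0.005]
    - [0,0,0.005]
    - [0,0,0.005]
    - [0,0,0.005]
  linear:
    - [-0.013,-0.04,0]
    - [-0.026,-0.08,0]
    - [-0.04,-0.12,0]
    - [-0.053,-0.16,0]
    - [-0.066,-0.2,0]
  jaw: [100,100,100,100,100]

```text
clock: 2.4
tcp_pos: [0.451, 0.2458, 0.2828]
ee_rot: [-0.112, 0.994, 0.0, 0.0]
force: [0.5, 0.6, -0.1]
width: 0.0869
grip_force: 0.0
```

Request:
send_rows:
  delta_rot:
    - [0,0,0]
    - [0,0,0]
    - [0,0,0]
    - [0,0,0]
    - [0,0,0]
  linear:
    - [-0.013,-0.04,0]
    - [-0.026,-0.08,0]
    - [-0.04,-0.12,0]
    - [-0.053,-0.16,0]
    - [-0.066,-0.2,0]
  jaw: [100,100,100,100,100]

```text
clock: 2.9
tcp_pos: [0.56, 0.0654, 0.2827]
ee_rot: [-0.112, 0.994, 0.0, 0.0]
force: [0.8, 0.9, -0.2]
width: 0.0869
grip_force: 0.0
```

Request:
send_rows:
  delta_rot:
    - [0,0,0]
    - [0,0,0]
    - [0,0,0]
    - [0,0,0]
    - [0,0,0]
  linear:
    - [-0.013,-0.04,0.003]
    - [-0.026,-0.08,0.006]
    - [-0.04,-0.12,0.009]
    - [-0.053,-0.155,0.012]
    - [-0.066,-0.188,0.013]
  jaw: [100,100,100,100,100]

```text
clock: 3.4
tcp_pos: [0.6661, -0.1033, 0.269]
ee_rot: [-0.112, 0.994, 0.0, -0.0]
force: [0.7, -0.1, -0.2]
width: 0.0874
grip_force: 0.0
```

```bash
python3 - <<'E'
from h import *
goto(.05,-.072,.152)
s=robot.snapshot('side');t=robot.snapshot('top')
cv2.imwrite('pics/c1.png',np.hstack([cv2.resize(q['pixels'][...,::-1][a:a+150,b:b+130],(390,450),interpolation=3) for q,a,b in((t,130,275),(s,190,295))]))
E
```

```text
t 3.4 world [ 0.6661 -0.1033  0.269 ] carrier [ 0.0438 -0.0736  0.269 ] lin [-0.0063  0.0016  0.117 ] rot [ 0.0004 -0.0006 -0.006 ] F [ 0.7 -0.1 -0.2] 0.08742733012883253 0.0
```

View pics/c1.png

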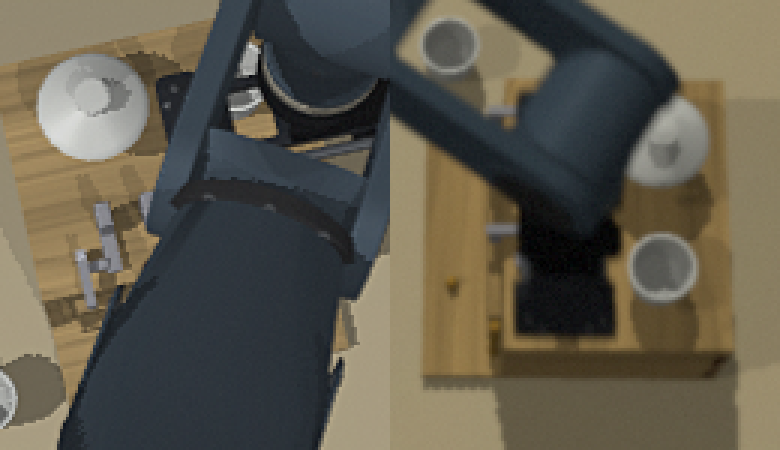

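The arm hides the tabs in both views, and the gripper body lies along the squeeze line, just in front of the bowl and cup. I keep it 4 mm towards the front for clearance and go down.

Request:
send_rows:
  delta_rot:
    - [0,0,-0.006]
    - [0,0,-0.006]
    - [0,0,-0.006]
    - [0,0,-0.006]
    - [0,0,-0.006]
  linear:
    - [-0.002,0.0015,0.03]
    - [-0.002,0.0015,0.06]
    - [-0.002,0.0015,0.09]
    - [-0.002,0.0015,0.117]
    - [-0.002,0.0015,0.117]
  jaw: [100,100,100,100,100]
  newtons: 20

```text
clock: 4.0
tcp_pos: [0.6635, -0.0978, 0.1482]
ee_rot: [-0.116, 0.993, 0.002, -0.005]
force: [-0.2, 0.4, -0.4]
width: 0.087
grip_force: 0.0
```

Request:
send_rows:
  delta_rot:
    - [0,0,0]
    - [0,0,0]
    - [0,0,0]
    - [0,0,0]
    - [0,0,0]
  linear:
    - [0,0,0]
    - [0,0,0]
    - [0,0,0]
    - [0,0,0]
    - [0,0,0]
  jaw: [50,50,50,50,50]

```text
clock: 4.5
tcp_pos: [0.6675, -0.0991, 0.1536]
ee_rot: [-0.115, 0.993, 0.0, 0.001]
force: [-0.3, 3.7, 3.6]
width: 0.0549
grip_force: 2.2
```

Request:
send_rows:
  delta_rot:
    - [0,0,0]
    - [0,0,0]
    - [0,0,0]
    - [0,0,0]
    - [0,0,0]
  linear:
    - [0,0,0]
    - [0,0,0]
    - [0,0,0]
    - [0,0,0]
    - [0,0,0]
  jaw: [20,20,20,20,20]

```text
clock: 5.0
tcp_pos: [0.6683, -0.1025, 0.1533]
ee_rot: [-0.115, 0.993, -0.003, 0.001]
force: [1.2, -5.2, 2.8]
width: 0.0356
grip_force: 20.0
```

```bash
python3 -c "
from h import *
goto(.046,-.072,.152)"
```

```text
t 5.0 world [ 0.6683 -0.1025  0.1533] carrier [ 0.0462 -0.0734  0.1533] lin [0.0002 0.0014 0.0012] rot [-0.0054  0.0016  0.0009] F [ 1.2 -5.2  2.8] 0.0355760518433977 19.991848887875676
```

Width 35.6 mm means the hinge-side catch is fully squeezed. Next is the free-edge catch.

Request:
send_rows:
  delta_rot:
    - [0,0,0]
    - [0,0,0]
    - [0,0,0]
    - [0,0,0]
    - [0,0,0]
  linear:
    - [0,0,0]
    - [0,0,0]
    - [0,0,0]
    - [0,0,0]
    - [0,0,0]
  jaw: [100,100,100,100,100]

```text
clock: 5.5
tcp_pos: [0.6669, -0.0991, 0.1522]
ee_rot: [-0.116, 0.993, 0.0, -0.0]
force: [-0.0, -0.3, -0.5]
width: 0.0672
grip_force: 0.0
```

Request:
send_rows:
  delta_rot:
    - [0,0,0]
    - [0,0,0]
    - [0,0,0]
    - [0,0,0]
    - [0,0,0]
  linear:
    - [0,0,-0.04]
    - [0,0,-0.065]
    - [0,0.036,-0.065]
    - [0,0.072,-0.065]
    - [0,0.1085,-0.065]
  jaw: [100,100,100,100,100]

```text
clock: 6.0
tcp_pos: [0.6419, 0.007, 0.2178]
ee_rot: [-0.115, 0.993, 0.0, 0.0]
force: [1.2, 0.1, -0.9]
width: 0.0863
grip_force: 0.0
```

```bash
python3 -c "
from h import *
goto(.046,.0368,.152)"
```

```text
t 6.0 world [0.6419 0.007  0.2178] carrier [0.0455 0.0392 0.2178] lin [-0.0005 -0.0025  0.0658] rot [ 0.0001  0.0004 -0.0002] F [ 1.2  0.1 -0.9] 0.08629680301022233 0.0
```

Request:
send_rows:
  delta_rot:
    - [0,0,0]
    - [0,0,0]
    - [0,0,0]
    - [0,0,0]
    - [0,0,0]
  linear:
    - [0,-0.0025,0.02]
    - [0,-0.0025,0.04]
    - [0,-0.0025,0.055]
    - [0,-0.0025,0.065]
    - [0,-0.0025,0.065]
  jaw: [100,100,100,100,100]

```text
clock: 6.5
tcp_pos: [0.6417, 0.0039, 0.1509]
ee_rot: [-0.115, 0.993, 0.001, -0.002]
force: [-0.3, 0.6, 0.5]
width: 0.087
grip_force: 0.0
```

Request:
send_rows:
  delta_rot:
    - [0,0,0]
    - [0,0,0]
    - [0,0,0]
    - [0,0,0]
    - [0,0,0]
  linear:
    - [0,0,0]
    - [0,0,0]
    - [0,0,0]
    - [0,0,0]
    - [0,0,0]
  jaw: [50,50,50,50,50]

```text
clock: 7.0
tcp_pos: [0.6429, 0.005, 0.1532]
ee_rot: [-0.115, 0.993, 0.001, 0.0]
force: [0.0, 4.8, 2.6]
width: 0.0552
grip_force: 2.3
```

Request:
send_rows:
  delta_rot:
    - [0,0,0]
    - [0,0,0]
    - [0,0,0]
    - [0,0,0]
    - [0,0,0]
  linear:
    - [0,0,0]
    - [0,0,0]
    - [0,0,0]
    - [0,0,0]
    - [0,0,0]
  jaw: [20,20,20,20,20]

```text
clock: 7.5
tcp_pos: [0.6431, 0.0045, 0.1532]
ee_rot: [-0.115, 0.993, 0.001, 0.0]
force: [-1.5, 5.8, 5.3]
width: 0.0356
grip_force: 20.0
```

```bash
python3 -c "
from h import *
goto(.046,.0368,.152)"
```

```text
t 7.5 world [0.6431 0.0045 0.1532] carrier [0.046  0.0366 0.1532] lin [0.     0.0002 0.0012] rot [0.0015 0.001  0.0004] F [-1.5  5.8  5.3] 0.035555854359460785 19.99705074937083
```

Request:
send_rows:
  delta_rot:
    - [0,0,0]
    - [0,0,0]
    - [0,0,0]
    - [0,0,0]
    - [0,0,0]
  linear:
    - [0,0,0]
    - [0,0,0]
    - [0,0,0]
    - [0,0,0]
    - [0,0,0]
  jaw: [65,65,65,65,65]

```text
clock: 8.0
tcp_pos: [0.6428, 0.0031, 0.1522]
ee_rot: [-0.115, 0.993, -0.0, -0.0]
force: [-0.8, 0.3, -0.5]
width: 0.0556
grip_force: 0.0
```

Request:
send_rows:
  delta_rot:
    - [0,0,0]
    - [0,0,0]
    - [0,0,0]
    - [0,0,0]
    - [0,0,0]
  linear:
    - [0,0,-0.045]
    - [0,0,-0.085]
    - [0.018,-0.003,-0.085]
    - [0.036,-0.003,-0.085]
    - [0.054,-0.003,-0.085]
  jaw: [65,65,65,65,65]

```text
clock: 8.5
tcp_pos: [0.5905, -0.0121, 0.238]
ee_rot: [-0.115, 0.993, -0.0, 0.0]
force: [-0.4, 0.2, -0.4]
width: 0.0565
grip_force: 0.0
```

```bash
python3 -c "
from h import *
goto(-.008,.0325,.168)"
```

```text
t 8.5 world [ 0.5905 -0.0121  0.238 ] carrier [-0.0089  0.0324  0.238 ] lin [-0.0009  0.0002  0.07  ] rot [-0.0009  0.0006  0.0009] F [-0.4  0.2 -0.4] 0.05654324569880972 0.0
```

Request:
send_rows:
  delta_rot:
    - [0,0,0]
    - [0,0,0]
    - [0,0,0]
    - [0,0,0]
    - [0,0,0]
  linear:
    - [0,0,0.02]
    - [0,0,0.04]
    - [0,0,0.055]
    - [0,0,0.069]
    - [0,0,0.069]
  jaw: [65,65,65,65,65]

```text
clock: 9.0
tcp_pos: [0.5894, -0.0117, 0.1665]
ee_rot: [-0.115, 0.993, 0.001, -0.002]
force: [0.6, -0.1, -0.6]
width: 0.0566
grip_force: 0.0
```

Request:
send_rows:
  delta_rot:
    - [0,0,0]
    - [0,0,0]
    - [0,0,0]
    - [0,0,0]
    - [0,0,0]
  linear:
    - [0,0,0]
    - [0,0,0]
    - [0,0,0]
    - [0,0,0]
    - [0,0,0]
  jaw: [5,5,5,5,5]
  newtons: 40

```text
clock: 9.5
tcp_pos: [0.5912, -0.0117, 0.169]
ee_rot: [-0.115, 0.993, -0.0, 0.0]
force: [-0.9, 0.4, 0.0]
width: 0.0249
grip_force: 0.0
```

```bash
python3 - <<'E'
from h import *
goto(-.008,.0325,.168)
s=robot.snapshot('side')
cv2.imwrite('pics/c2.png',cv2.resize(s['pixels'][...,::-1][190:340,280:420],(560,600),interpolation=3))
E
```

```text
t 9.5 world [ 0.5912 -0.0117  0.169 ] carrier [-0.0082  0.0326  0.169 ] lin [-0.0002 -0.0001  0.001 ] rot [-0.0004  0.0008  0.0009] F [-0.9  0.4  0. ] 0.024873301418161322 0.0
```

View pics/c2.png

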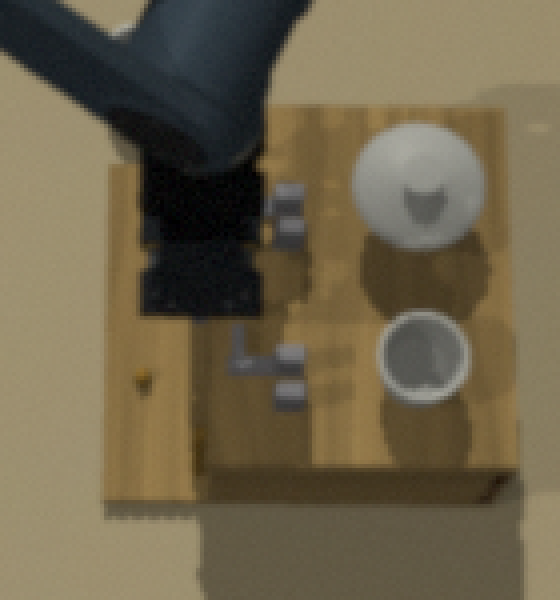

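Both catches show squeezed, and the tea ware is in place. Now I close on the peg and start the arc.

Request:
send_rows:
  delta_rot:
    - [0,0,0]
    - [0,0,0]
    - [0,0,0]
    - [0,0,0]
    - [0,0,0]
  linear:
    - [0,0,0]
    - [0,0,0]
    - [0,0,0]
    - [0,0,0]
    - [0,0,0]
  jaw: [5,5,5,5,5]
  newtons: 40

```text
clock: 10.05
tcp_pos: [0.5909, -0.0107, 0.1689]
ee_rot: [-0.115, 0.993, 0.001, 0.0]
force: [-1.5, 5.4, 4.8]
width: 0.0191
grip_force: 40.0
```

Request:
send_rows:
  delta_rot:
    - [0,0,0]
    - [0,0,0]
    - [0,0,0]
    - [0,0,0]
    - [0,0,0]
  linear:
    - [0.0097,-0.0004,0]
    - [0.0194,-0.0015,0]
    - [0.029,-0.0033,0]
    - [0.0384,-0.0058,0]
    - [0.0384,-0.0058,0]
  jaw: [5,5,5,5,5]

```text
clock: 10.55
tcp_pos: [0.5535, -0.0259, 0.1689]
ee_rot: [-0.115, 0.993, 0.0, -0.001]
force: [-2.3, 4.9, 5.0]
width: 0.0194
grip_force: 40.0
```

```bash
python3 -c "
from h import *
goto(-.008,.0325,.168)"
```

```text
t 10.55 world [ 0.5535 -0.0259  0.1689] carrier [-0.0481  0.0274  0.1689] lin [-0.0401  0.0051  0.0008] rot [ 0.0012 -0.0015  0.0003] F [-2.3  4.9  5. ] 0.019380652946017755 40.00103301834315
```

Request:
send_rows:
  delta_rot:
    - [0,0,0]
    - [0,0,0]
    - [0,0,0]
    - [0,0,0]
    - [0,0,0]
  linear:
    - [0.0146,-0.0055,0]
    - [0.0284,-0.0127,0]
    - [0.0413,-0.0215,0]
    - [0.053,-0.0318,0]
    - [0.0634,-0.0434,0]
  jaw: [5,5,5,5,5]

```text
clock: 11.05
tcp_pos: [0.5024, -0.0828, 0.1689]
ee_rot: [-0.116, 0.993, 0.0, -0.0]
force: [0.2, 4.1, 4.3]
width: 0.019
grip_force: 40.0
```

```bash
python3 -c "
from h import *
goto(-.008,.0325,.168)"
```

```text
t 11.05 world [ 0.5024 -0.0828  0.1689] carrier [-0.1109 -0.0163  0.1689] lin [-0.1029  0.0487  0.0008] rot [ 0.0006 -0.0006  0.0014] F [0.2 4.1 4.3] 0.01904643043477853 40.00167801976204
```

Request:
send_rows:
  delta_rot:
    - [0,0,0]
    - [0,0,0]
    - [0,0,0]
    - [0,0,0]
    - [0,0,0]
  linear:
    - [0.011,-0.0161,0]
    - [0.0194,-0.0337,0]
    - [0.025,-0.0523,0]
    - [0.0279,-0.0716,0]
    - [0.0282,-0.0794,0]
  jaw: [5,5,5,5,5]

```text
clock: 11.55
tcp_pos: [0.4942, -0.1684, 0.1688]
ee_rot: [-0.115, 0.993, -0.0, 0.0]
force: [0.3, 4.0, 5.6]
width: 0.019
grip_force: 40.0
```

Request:
send_rows:
  delta_rot:
    - [0,0,0]
    - [0,0,0]
    - [0,0,0]
    - [0,0,0]
    - [0,0,0]
  linear:
    - [0,-0.006,0]
    - [-0.0005,-0.012,0]
    - [-0.0006,-0.0135,0]
    - [-0.0006,-0.0135,0]
    - [-0.0006,-0.0135,0]
  jaw: [5,5,5,5,5]

```text
clock: 12.05
tcp_pos: [0.4975, -0.1793, 0.1688]
ee_rot: [-0.116, 0.993, -0.0, -0.0]
force: [-0.9, 3.2, 5.5]
width: 0.0193
grip_force: 40.0
```

```bash
python3 - <<'E'
from h import *
goto(-.008,.0325,.168)
I=[]
for n in('side','top'):
    s=robot.snapshot(n);W=cloud(s);I.append(cv2.resize(s['pixels'][...,::-1][180:340,270:410],(395,450),interpolation=3))
    for d in robot.silhouettes(n,'gate')[:1]:
        p=W[d['pixels']];p=p[(p[:,2]>.11)&(p[:,2]<.135)]
        print(d['p'],d['bbox'],len(p))
        if len(p)>5:
            q=(p-C)@RC;print(q.min(0),q.max(0),np.polyfit(q[:,0],q[:,1],1))
cv2.imwrite('pics/c3.png',np.hstack(I))
E
```

```text
t 12.05 world [ 0.4975 -0.1793  0.1688] carrier [-0.1377 -0.1092  0.1688] lin [-0.1299  0.1415  0.0008] rot [ 0.     -0.0006  0.0013] F [-0.9  3.2  5.5] 0.019278136664843185 40.00170540064573
0.83 [257.2, 279.2, 329.2, 311.6] 192
[-0.19830736 -0.11909152  0.11039542] [-0.00931777 -0.08897503  0.13457119] [ 0.11433108 -0.09416185]
0.83 [374.4, 215.7, 388.0, 247.1] 142
[-0.07247541 -0.10683247  0.11037733] [-0.01008348 -0.09070927  0.13336141] [ 0.06827501 -0.09517382]
```

View pics/c3.png

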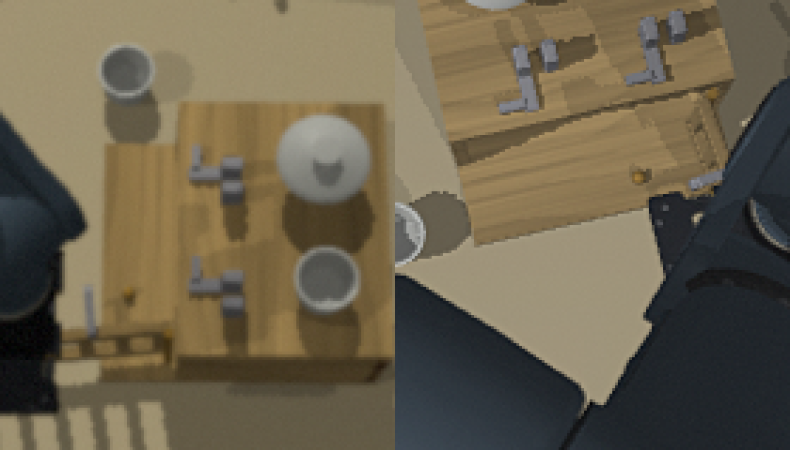

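The gate stands about 0.07–0.11 rad past square, held by the peg. Both catches are squeezed and the tea ware in view hasn't moved.

Request:
send_rows:
  delta_rot:
    - [0,0,0]
    - [0,0,0]
    - [0,0,0]
    - [0,0,0]
    - [0,0,0]
  linear:
    - [0,0,0]
    - [0,0,0]
    - [0,0,0]
    - [0,0,0]
    - [0,0,0]
  jaw: [5,5,5,5,5]

```text
clock: 12.75
tcp_pos: [0.4974, -0.1791, 0.1688]
ee_rot: [-0.116, 0.993, 0.0, -0.0]
force: [-1.0, 2.2, 6.0]
width: 0.0189
grip_force: 40.0
```

```bash
python3 -c "
from h import *
goto(-.008,.0325,.168);print(robot.job_done())"
```

```text
t 12.75 world [ 0.4974 -0.1791  0.1688] carrier [-0.1377 -0.109   0.1688] lin [-0.1299  0.1413  0.0007] rot [ 0.0001 -0.0007  0.0015] F [-1.   2.2  6. ] 0.01886333508950222 40.00166594982147
the job is handed in; nothing more can be done
None
```

I squeezed both catches fully, hinge side first, then swung the gate to about 1.65 rad (just past square) and handed in at 12.75 s with the gripper still holding it there by the peg; the tea ware in the final pictures was where it started.

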